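# Show the flow cell to the inspection camera

## Robot

A 6-joint arm with a two-finger parallel gripper is mounted at the origin on a cart in front of the work surface, level with it; the furniture and walls round the work are solid. World frame = base frame: x ahead of the robot, y to its left, z up, the work surface at z = 0. Lengths are in mm, angles in degrees, forces in N, time in s.
With the tool pointing down it reaches from about 300 to 850 mm from the base axis. Payload 4.2 kg.
Tool frame: the origin (TCP) lies on the centre line of the jaws, within the pads' length; the fingertips stand 14 mm ahead of it and the grasp point (between the pads) lies 5 mm behind it (env.finger_overhang is the z of the fingertips in the tool frame, in mm); z points along the fingers, y is the line along which they close (so a half turn about z gives the same grasp; the last joint's range is limited). The gripper opens to 91 mm and grips with 3 to 60 N. Pads are 32 mm wide; open, the fingers measure 118 mm over their backs; the gripper's body (76 mm by 178 mm) begins 60 mm behind the grasp point.
Start: joints at [72.021, 18.312, 89.639, -0, 72.044, -1.146], TCP at [166.517, 550.376, 227.976] pointing down, gripper open.
Joint ranges: [-177.97, 177.97], [-48.28, 115.42], [12.27, 149.76], [-77.06, 257.06], [2.81, 150.46], [-146.56, 146.56]. Speed limits (degrees/s): [147.25, 147.25, 180, 180, 180, 180].

## Interface

Orientations are given as [roll, pitch, yaw] about the fixed x, y, z axes, in that order (R = Rz(yaw) Ry(pitch) Rx(roll)).
In Python, from workcell import sensors, viewer, env gives the robot as it stands. The module is installed in compiled form; this text tells all that it offers.
- The arm moves only by the tool step_arm, never from a script. Its argument "plan" is one flat list of numbers, 6 for each row, row after row: the shift along the tool's x, y, z in cm, then the turn, a rotation vector about the tool's x, y, z in rad. In form: [x, y, z, wx, wy, wz, x, y, z, wx, wy, wz, ...]. A call has 1 to 5 rows; each row shifts and turns the commanded pose from where the row before left it, along the tool's axes as they then stand; what a row does not reach is not made up. A row lasts 1/12 s, in which the tool goes at most 41.7 mm and 7.16 degrees, less where a joint would pass 70% of its speed; a pose out of reach is approached as far as the arm can. A call is refused whole if a number of a shift passes 4.17 or a number of a turn 0.125, either way. A call with a gripper value outside its range is refused whole. "hand" is the finger opening in cm, from 0 to 9.12, set as the call begins (left out, the last holds). The fingers move at their own pace and stop on an object; "newtons" is the grip in N (left out, the last holds). Time passes only in rows, so rows that do not move let the fingers close. It gives the time, the measured TCP pose, the force, the opening and the grip force at its end, in the units of the state.
- sensors.state(): the state, without advancing time (a new reading comes with each control period).
- viewer.grab_frame(name): name is "scene" or "side" or "wrist"; returns a dict with "img" (480x640x3 uint8, red, green, blue), "fx", "fy", "cx", "cy" (pixels), "position" and "attitude" of the camera in the world. Camera axes: x right, y down, z forward; pixel columns grow to the right and rows downward; lengths in mm; the calibration is good to about 2 mm. A picture is of the moment at which its call begins. There is no depth.
- env.job_done(): hands the job in; it is judged then, once.
Trained networks look in a picture, given as the dict that the camera call returned (one of the last four; its "shot" number tells which), for a name from the list of things; names that differ only in an ending like _2 or _b are one class to them, and where a whole thing is asked for, a point or a joint stands for the part that bears it (a point fixed in the world has none). Each returns a list of dicts, best first, with "score" (0 to 1); they miss things now and then, are a little off and sometimes report something else, mostly with a low value. They report only what shows in the picture. A call takes as long as a camera call.
- viewer.boxes_of(name, picture): "location" ([column, row] in pixels, amid what is visible of it).
- viewer.pinpoint(name, picture): "location" ([column, row] in pixels: a listed point, or the origin of a listed thing).
The state is a dict: "time_s": time; "qpos": joint angles; "qvel": joint speeds; "effort": joint torques, N m; "ee_pos": TCP position; "ee_rot": TCP orientation; "force": force on the tool from outside, world axes, zero at the start; "torque": the same for the moment, N m; "gripper_width": finger opening in mm; "gripper_force": force on a finger pad.
Only numpy, scipy, OpenCV 4.12 (cv2) and the standard library are available. Lean on these libraries where they do the work, as an engineer would, in place of code of your own. Each camera call takes 0.05 s, during which the arm holds its last target. There are 200 camera calls.

## Task

Slide the clear guard of the cell store all the way open, take out the flow cell (the one with two hose ports on its top) and hold it up in front of the inspection camera: the middle of its window at the focus point, 80 mm in front of the lens on the lens axis, the window square to the lens and the cell leaned back with it, ports up. Finish while still holding it there, steady, with the guard left open; leave the two blank cells in their slots, do not touch the camera or its stand with the robot or the cell, and do not disturb the other things on the bench.

Things in the scene. Friction and masses are not known exactly. Their poses are not given: they have to be found in the camera images.
- guard (a joint): guard travel in m: 0 = shut over the bay, 0.155 = fully open at its stop, lying over the closed deck; grows as it slides along the store's -y (robot's right). Friction 1 to 2 N; stays where left; may start up to 20 mm ajar
- guard_grip (a point): grip point on the guard's upright fin, 107 mm above the bench; moves with the guard, axes as the store's. Fin 12 mm thick in y (slide direction), 50 mm long in x; its top is 16 mm above this point; guard surface 18 mm below it, with a foot plate (20 mm wide in y) 15 mm below it
- cell_store: fixed white housing 150 (x) x 316 (y) x 82 mm, 91 over its tracks; origin on the bench under the bay's centre. Ends 80 mm to +y, 235 mm to -y (closed deck). Bay 138 x 155 mm inside, floor at 6 mm. Block in the bay, top at 18 mm, with three slots 13 (x) x 43 (y) mm, 12 mm deep, at x = -42, 0, +42 mm, one upright cell in each
- flow_cell: grey frame 10 mm thick (x), 40 wide (y), 64 tall (z), about 50 g, with two steel hose ports 11 mm high on top at y = -8, +8 mm and a glass window through it, 22 wide, 24 high, middle 24 mm above the underside. Both faces alike. Origin: centre of underside, 6 mm above the bench at the start; stands in any of the slots, axes as the store's. Grip across the 40 mm, above the window
- window (a point): middle of the flow cell's window, 24 mm above the centre of its underside; axes as the cell's, x is square to the glass
- blank_a: blank cell: like the flow cell (10 x 40 x 64 mm) but solid, without window and without ports on top; origin at the centre of its underside
- blank_b: a second blank cell, same as blank_a
- camera_stand: fixed stand: base plate 90 x 90 x 12 mm, origin on the bench at its centre; column 18 mm in diameter, 342 mm high, 15 mm behind it (its +x). The camera head, 50 mm wide, is clamped to it at a height that varies and reaches 66 mm ahead (-x) of the origin
- lens (a point): centre of the camera's lens front (lens barrel 38 mm in diameter); axes as those of focus
- focus (a point): focus point in empty air 80 mm straight ahead of the lens, 0.16 to 0.23 m above the bench. The camera looks along -x of this frame, 20 degrees downward; y is level; z leans 20 degrees, its top away from the camera. Wanted: window middle here, cell's x along this x (either way round), cell's z along this z
- timer: bystander: white timer, 66 x 66 x 19 mm, origin at its underside's centre
- marker: bystander: marker pen lying on the bench, 13 x 135 x 14 mm, long in its y, origin under its centre
- tip_box: bystander: teal tip box, 90 x 124 x 68 mm, origin at its underside's centre
- foam_cup: bystander: white foam cup (square), 100 x 100 x 95 mm, origin at its underside's centre

How it is judged (in metres and radians):
On the way, in this order (a step that is already met when the one before it is completed fails the run):
1. the guard is slid fully open while the flow cell still stands in its slot (value of joint guard above 0.145 m and distance of flow_cell from where it was at the start of the episode below 0.006 m), for 0.2 s.
2. the fingers have lifted the flow cell clear of the store (height (world z) of flow_cell above 0.1 m and contact force between the fingers and flow_cell above 1 N), for 0.2 s.
At the end, for the whole second after the job is handed in: The fingers alone hold the flow cell still, ports up, window middle within 15 mm of the focus point (12 mm along the lens axis), its x and z axes within 0.16 rad of the focus frame's; guard open over 145 mm; blanks within 6 mm and bystanders within 20 mm of their starts (x of window in the frame of focus between -0.012 and 0.012 m and distance between window and focus below 0.015 m and angle between the x axis of window and the x axis of focus, either way round below 0.16 rad and angle between the z axis of window and the z axis of focus, either way round below 0.16 rad and angle between flow_cell's own z axis and vertical below 0.6 rad and contact force between the fingers and flow_cell above 1 N and contact force between flow_cell and camera_stand below 0.2 N and contact force between flow_cell and cell_store below 0.2 N and linear speed of flow_cell below 0.02 m/s and angular speed of flow_cell below 0.2 rad/s and value of joint guard above 0.145 m and distance of each of blank_a, blank_b from where it was at the start of the episode below 0.006 m and distance of each of timer, marker, tip_box, foam_cup from where it was at the start of the episode below 0.02 m); the arm keeps its last pose, push and grip.
It fails at once if the robot or the flow cell bumps the camera or its stand (contact force between any of the arm, the fingers, flow_cell and camera_stand above 2 N).
It fails at once if a blank cell is lifted out of its slot or knocked over (distance of any of blank_a, blank_b from where it was at the start of the episode above 0.012 m).
It fails at once if a bystander is pushed away (distance of any of timer, marker, tip_box, foam_cup from where it was at the start of the episode above 0.03 m).
It also fails if it takes over 45 s, if anything falls off the work surface, if the arm or the gripper's body presses on something with over 40 N, if the wrist force passes 120 N, or if a joint passes its speed limit or range.

## Working session

There is one attempt and no reset: what is moved stays moved. The work goes in short steps, Python scripts to look and compute and a tool call to move; the robot and the scene stay as the last step left them, time stands still between calls to the robot, and variables do not carry over. Pictures are saved under pics/ and viewed, at most 10 in all, crops included, and the job is handed in when it is done.

Besides the shell and the picture viewer there is one more tool, called after "Emit:" by a JSON object that holds its "fn" and its "kwargs". step_arm: Moves the arm, as the interface text tells. Its arguments: {"type":"object","properties":{"plan":{"type":"array","items":{"type":"number"}},"hand":{"type":"number"},"newtons":{"type":"number"}},"required":["plan"]}

```bash
mkdir -p pics
cat > h.py <<'E'
import numpy as np, cv2
from scipy.spatial.transform import Rotation as R
from workcell import sensors, viewer, env
def rot(a):
    a=np.array(a,float)
    return a if a.shape==(3,3) else R.from_quat(a).as_matrix() if a.size==4 else R.from_euler('xyz',a,degrees=True).as_matrix()
def ray(p,px):
    d=np.array([(px[0]-p['cx'])/p['fx'],(px[1]-p['cy'])/p['fy'],1.])
    d=rot(p['attitude'])@d
    return np.array(p['position'],float),d/np.linalg.norm(d)
def onz(p,px,z):
    o,d=ray(p,px); return o+d*(z-o[2])/d[2]
def tri(rs):
    A=np.zeros((3,3));b=np.zeros(3)
    for o,d in rs:
        M=np.eye(3)-np.outer(d,d);A+=M;b+=M@o
    x=np.linalg.solve(A,b)
    return x,[round(float(np.linalg.norm(np.cross(x-o,d))),1) for o,d in rs]
def proj(p,X):
    c=rot(p['attitude']).T@(np.array(X)-p['position']); return [p['cx']+p['fx']*c[0]/c[2],p['cy']+p['fy']*c[1]/c[2]]
def save(p,n): cv2.imwrite('pics/'+n+'.png',p['img'][:,:,::-1])
E
python3 - <<'E'
from h import *
P={n:viewer.grab_frame(n) for n in('scene','side','wrist')}
for n,p in P.items():
    print(n,p['position'],p['attitude'],p['fx'])
for nm in ['guard_grip','cell_store','flow_cell','window','lens','focus','camera_stand','timer','marker','tip_box','foam_cup','blank_a']:
    rs=[]
    for n,p in P.items():
        r=viewer.pinpoint(nm,p)[:3]
        print(nm,n,[(np.round(q['location']).tolist(),round(q['score'],2)) for q in r])
        if r and r[0]['score']>.3: rs.append(ray(p,r[0]['location']))
    if len(rs)>1: print('   TRI',np.round(tri(rs)[0],1),tri(rs)[1])
save(P['wrist'],'w0')
cv2.imwrite('pics/ss.png',cv2.resize(np.vstack([P['scene']['img'],P['side']['img']])[:,:,::-1],None,fx=.62,fy=.62))
save(P['scene'],'s0');save(P['side'],'d0')
print(sensors.state())
E
```

```text
scene [-271.36992233  671.46031986 1045.64641281] [-128.00489727   -1.0206826  -130.94623483] 520.5536948488857
side [342.3230448  848.21812136 883.46093753] [-128.05009082   -1.11116568 -164.5054685 ] 513.9289157675839
wrist [ 88.35627787 574.91224321 383.57136102] [1.63161399e+02 1.10624265e-01 7.32014628e+01] 395.7620572031526
guard_grip scene []
guard_grip side [([345.0, 251.0], 0.83)]
guard_grip wrist []
cell_store scene [([336.0, 296.0], 0.9)]
cell_store side [([347.0, 287.0], 0.94)]
cell_store wrist []
   TRI [521.8 -88.9   3.9] [8.0, 8.0]
flow_cell scene []
flow_cell side [([363.0, 437.0], 0.51)]
flow_cell wrist []
window scene []
window side []
window wrist []
lens scene [([220.0, 265.0], 0.67)]
lens side [([270.0, 290.0], 0.7)]
lens wrist []
   TRI [600.4 221.4 244.7] [1.7, 1.7]
focus scene []
focus side [([268.0, 290.0], 0.72)]
focus wrist []
camera_stand scene [([201.0, 333.0], 0.66)]
camera_stand side [([247.0, 390.0], 0.65)]
camera_stand wrist []
   TRI [636.7 284.1  20.9] [1.7, 1.7]
timer scene [([297.0, 373.0], 0.86)]
timer side [([378.0, 379.0], 0.97), ([268.0, 290.0
[... 412 characters left out ...]
a side []
blank_a wrist []
{'time_s': 1.95, 'qpos': array([ 7.20212416e+01,  1.83115059e+01,  8.96397913e+01, -1.14211607e-03,
        7.20422325e+01, -1.14562684e+00]), 'qvel': array([ 0.08378864,  0.02397015,  0.0965469 , -0.03881736,  0.01004483,
        0.06559688]), 'effort': array([-1.51362306e-03, -4.12335670e+01, -2.32223922e+01,  7.25223566e-02,
        3.76755476e-02, -1.41890851e-06]), 'ee_pos': array([166.51941297, 550.37882124, 227.9745094 ]), 'ee_rot': array([1.79993553e+02, 1.21566495e-03, 1.63167220e+02]), 'force': array([ 0.35141847, -0.01481123, -0.24609273]), 'torque': array([-0.02343384,  0.0006057 , -0.00227474]), 'gripper_force': 0.0, 'gripper_width': 91.36143982296285}
```

View pics/s0.png

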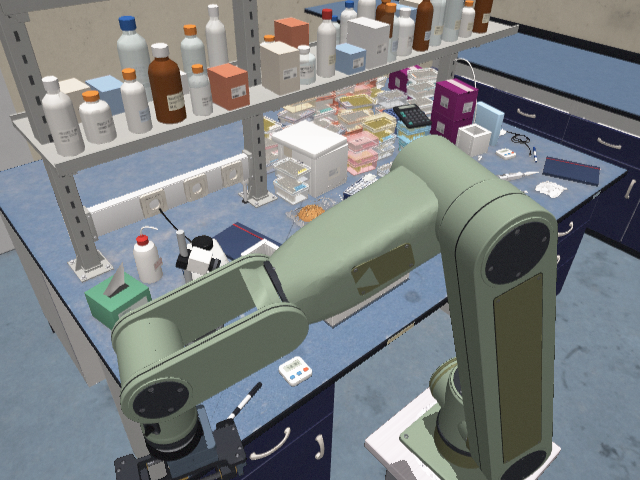

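View pics/d0.png

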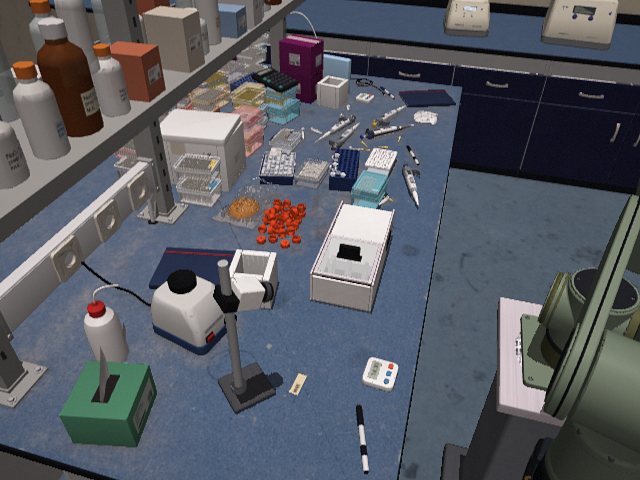

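The scene picture is mostly blocked by the arm. The side picture shows the store at about (350,255), with the black fin at (348,252), the inspection camera head at about (255,293), the stand base at (245,388), the timer at (380,374) and the marker at (362,438). The foam cup is around (255,278) behind the camera.

Run:
```python
from h import *
p=viewer.grab_frame('side')
g=lambda px,z:np.round(onz(p,px,z),1)
print('grip',g((345,251),107),'origin',g((347,287),0),'stand',g((247,390),0))
for n,r in [(n,viewer.boxes_of(n,p)) for n in('cell_store','guard','guard_grip','camera_stand','timer','foam_cup','tip_box','lens')]:
    print(n,[(np.round(q['location']).tolist(),round(q['score'],2)) for q in r[:2]])
for px in [(312,274),(377,282),(348,205),(393,211)]: print(px,g(px,91))
c=cv2.resize(p['img'][180:420,200:420,::-1],None,fx=2.5,fy=2.5,interpolation=cv2.INTER_CUBIC);cv2.imwrite('pics/d1.png',c)
```

```text
grip [530.7 -90.1 107. ] origin [518.4 -81.8   0. ] stand [642.8 272.9   0. ]
cell_store [([351.0, 258.0], 0.76)]
guard [([349.0, 258.0], 0.69)]
guard_grip [([349.0, 258.0], 0.91)]
camera_stand [([238.0, 340.0], 0.7), ([256.0, 265.0], 0.59)]
timer [([379.0, 377.0], 0.76), ([242.0, 291.0], 0.7)]
foam_cup [([259.0, 266.0], 0.8)]
tip_box [([368.0, 192.0], 0.61)]
lens [([246.0, 294.0], 0.94)]
(312, 274) [588.   -5.4  91. ]
(377, 282) [438.5 -21.8  91. ]
(348, 205) [ 573.6 -307.    91. ]
(393, 211) [ 449.8 -314.8   91. ]
```

View pics/d1.png

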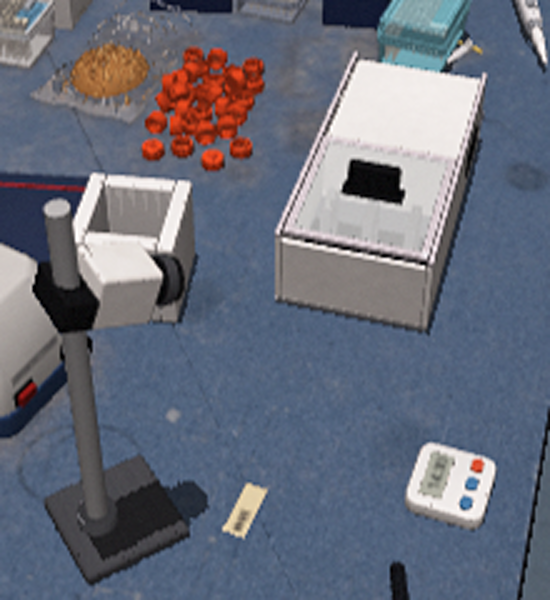

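The crop shows:
- **Store:** near-end top corners at full pixels (311,273) and (371,285), with the guard shut over the bay.
- **Fin:** centre at about (349,252).
- **Lens:** at about (269,291).
- **Stand base:** corners at (218,380), (256,363), (276,394) and (237,413).

Run:
```python
from h import *
p=viewer.grab_frame('side')
g=lambda px,z:onz(p,px,z)
S=[g(q,91) for q in [(311,273),(371,285),(394,210),(342,203)]]
B=[g(q,12) for q in [(218,380),(256,363),(276,394),(237,413)]]
print(np.round(S),np.round(B),np.mean(B,0))
a=lambda u:round(float(np.degrees(np.arctan2(u[1],u[0]))),1)
print('store',[a(S[0]-S[1]),a(S[3]-S[2]),a(S[0]-S[3])-90,a(S[1]-S[2])-90])
print('base',[a(B[i]-B[i-1]) for i in range(4)], [np.linalg.norm(B[i]-B[i-1]) for i in range(4)])
s=sensors.state();T=R.from_euler('xyz',s['ee_rot'],degrees=True).as_matrix()
w=viewer.grab_frame('wrist')
print('cam in tool',T.T@(np.array(w['position'])-s['ee_pos']),T.T@rot(w['attitude']))
# first move deltas: to (400,-90,330) yaw 180
t=np.array([380,-90,330.])
print(T.T@(t-s['ee_pos']))
```

```text
[[ 591.   -8.   91.]
 [ 450.   -8.   91.]
 [ 448. -320.   91.]
 [ 592. -312.   91.]] [[704. 275.  12.]
 [646. 213.  12.]
 [580. 273.  12.]
 [637. 335.  12.]] [641.91848997 273.9675254   12.        ]
store [-0.0, 3.4, 0.09999999999999432, -0.29999999999999716]
base [-41.9, -133.2, 137.5, 47.0] [np.float64(89.90161603592568), np.float64(85.11425594561969), np.float64(89.62378787845816), np.float64(84.06386905672831)]
cam in tool [  81.91851533    1.03945266 -156.36371606] [[ 5.65518664e-04 -9.57112129e-01 -2.89717194e-01]
 [ 9.99999778e-01  6.43496579e-04 -1.73893176e-04]
 [ 3.52867291e-04 -2.89717032e-01  9.57112280e-01]]
[-389.75598037 -551.12679386 -102.086982  ]
```

Emit:
{"fn": "step_arm", "kwargs": {"plan": [-1.5, -3, -2, 0, 0, 0, -1.5, -3, -2, 0, 0, 0, -2.2, -3.2, -1, 0, 0, 0, -2.3, -3.3, -0.5, 0, 0, 0, -2.3, -3.3, -0.5, 0, 0, 0]}}

```text
time_s: 2.92
ee_pos: [214.7, 369.3, 288.7]
ee_rot: [179.9, 0.0, 163.2]
force: [0.1, 0.0, 0.5]
gripper_width: 91.3
gripper_force: 0.0
```

Emit:
{"fn": "step_arm", "kwargs": {"plan": [-2.3, -3.3, -0.5, 0, 0, 0, -2.3, -3.3, -0.5, 0, 0, 0, -2.3, -3.3, -0.5, 0, 0, 0, -2.3, -3.3, -0.5, 0, 0, 0, -2.3, -3.3, -0.5, 0, 0, 0]}}

```text
time_s: 3.33
ee_pos: [276.7, 177.7, 313.4]
ee_rot: [180.0, 0.1, 163.2]
force: [0.6, -0.3, 0.5]
gripper_width: 91.2
gripper_force: 0.0
```

Emit:
{"fn": "step_arm", "kwargs": {"plan": [-2.3, -3.3, 0, 0, 0, -0.06, -2.3, -3.3, 0, 0, 0, -0.06, -2.3, -3.3, 0, 0, 0, -0.06, -2.3, -3.3, 0, 0, 0, -0.06, -2.3, -3.3, 0, 0, 0, -0.053]}}

```text
time_s: 3.75
ee_pos: [361.0, -4.0, 313.5]
ee_rot: [180.0, 0.1, -180.0]
force: [0.6, 1.4, -0.3]
gripper_width: 91.1
gripper_force: 0.0
```

Emit:
{"fn": "step_arm", "kwargs": {"plan": [-3, -2.8, 0, 0, 0, 0, -3, -2.8, 0, 0, 0, 0, -3, -2.8, 0, 0, 0, 0, 0, 0, 0, 0, 0, 0]}}

```text
time_s: 4.08
ee_pos: [455.5, -90.5, 311.8]
ee_rot: [-179.9, 0.1, 179.7]
force: [0.1, -0.6, 0.6]
gripper_width: 91.2
gripper_force: 0.0
```

Run:
```python
from h import *
P={n:viewer.grab_frame(n) for n in('wrist','scene','side')}
for nm,z in [('guard_grip',107),('cell_store',0),('flow_cell',6),('window',30),('blank_a',6),('lens',0),('focus',0),('camera_stand',0)]:
    rs=[]
    for n,p in P.items():
        if nm in('lens','focus','camera_stand') and n=='wrist': continue
        r=viewer.pinpoint(nm,p)[:3]
        print(nm,n,[(np.round(q['location']).tolist(),round(q['score'],2),np.round(onz(p,q['location'],z)).tolist()) for q in r])
        if r and r[0]['score']>.3: rs.append(ray(p,r[0]['location']))
    if len(rs)>1: print('   TRI',np.round(tri(rs)[0],1),tri(rs)[1])
s=sensors.state();print(s['ee_pos'],s['time_s'])
save(P['wrist'],'w1'); save(P['scene'],'s1')
```

```text
guard_grip wrist [([322.0, 279.0], 0.84, [521.0, -91.0, 107.0])]
guard_grip scene [([334.0, 269.0], 0.75, [535.0, -91.0, 107.0]), ([243.0, 401.0], 0.16, [335.0, 347.0, 107.0])]
guard_grip side [([350.0, 251.0], 0.55, [519.0, -94.0, 107.0])]
   TRI [521.1 -87.2 114.1] [5.0, 7.3, 3.3]
cell_store wrist [([326.0, 246.0], 0.74, [521.0, -86.0, 0.0]), ([542.0, 142.0], 0.43, [396.0, 161.0, 0.0])]
cell_store scene [([337.0, 298.0], 0.84, [525.0, -99.0, 0.0])]
cell_store side [([345.0, 285.0], 0.89, [524.0, -87.0, 0.0])]
   TRI [520.9 -88.1   4.5] [2.9, 6.2, 4.7]
flow_cell wrist [([319.0, 279.0], 0.15, [561.0, -95.0, 6.0])]
flow_cell scene [([336.0, 294.0], 0.43, [534.0, -102.0, 6.0])]
flow_cell side []
window wrist []
window scene []
window side []
blank_a wrist []
blank_a scene [([202.0, 333.0], 0.38, [649.0, 275.0, 6.0])]
blank_a side []
lens scene [([221.0, 263.0], 0.86, [872.0, 76.0, 0.0]), ([202.0, 332.0], 0.38, [656.0, 270.0, 0.0])]
lens side [([269.0, 291.0], 0.88, [700.0, -13.0, 0.0])]
   TRI [605.  216.6 240.5] [3.8, 3.8]
focus scene []
focus side []
camera_stand scene [([202.0, 332.0], 0.9, [657.0, 269.0, 0.0])]
camera_stand side [([245.0, 392.0], 0.74, [644.0, 278.0, -0.0])]
   TRI [644.7 277.5   8.6] [5.8, 5.8]
[450.95552699 -86.01849222 312.88168776] 5.2833
```

View pics/w1.png

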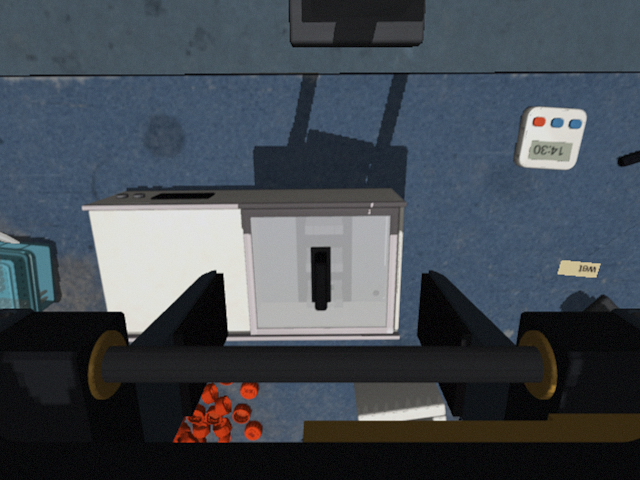

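View pics/s1.png

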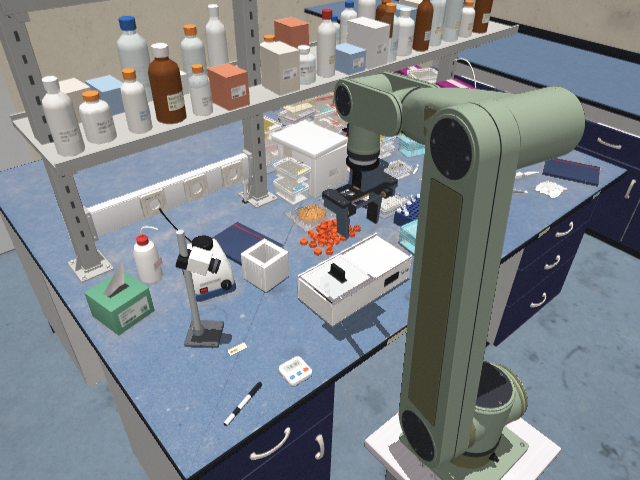

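The wrist view shows the guard shut and square to the tool, with the fin at (321,278), which works out to about (521,-91). The scene view shows the open foam cup at (265,265), well clear of the store, and the lens at about (221,263).

Emit:
{"fn": "step_arm", "kwargs": {"plan": [-2.3, -0.2, 3, 0, 0, 0, -2.3, -0.2, 3, 0, 0, 0, -2.4, -0.1, 3, 0, 0, 0, 0, 0, 3.5, 0, 0, 0, 0, 0, 3, 0, 0, 0], "hand": 5, "newtons": 15}}

```text
time_s: 5.7
ee_pos: [521.6, -91.0, 155.7]
ee_rot: [180.0, -0.0, 179.9]
force: [-0.5, 0.5, -0.4]
gripper_width: 60.9
gripper_force: 0.0
```

Run:
```python
from h import *
p=viewer.grab_frame('wrist');q=viewer.grab_frame('side')
for p in(p,q):
  print([(np.round(r['location']).tolist(),round(r['score'],2),np.round(onz(p,r['location'],107)).tolist()) for r in viewer.pinpoint('guard_grip',p)[:2]])
s=sensors.state();print(s['ee_pos'],s['ee_rot'],s['time_s'])
```

```text
[([318.0, 277.0], 0.56, [522.0, -92.0, 107.0])]
[([350.0, 252.0], 0.82, [519.0, -88.0, 107.0])]
[521.28644259 -91.16573778 158.4127798 ] [ 1.79995342e+02 -5.96646660e-03  1.79918066e+02] 5.9
```

Emit:
{"fn": "step_arm", "kwargs": {"plan": [0, 0, 2, 0, 0, 0, 0, 0, 1.6, 0, 0, 0, 0, 0, 1, 0, 0, 0, 0, 0, 0, 0, 0, 0]}}

```text
time_s: 6.23
ee_pos: [520.9, -91.1, 112.2]
ee_rot: [180.0, 0.0, 179.9]
force: [0.2, 0.9, 0.7]
gripper_width: 50.2
gripper_force: 0.0
```

Emit:
{"fn": "step_arm", "kwargs": {"plan": [0, 0, 0, 0, 0, 0, 0, 0, 0, 0, 0, 0, 0, 0, 0, 0, 0, 0, 0, 0, 0, 0, 0, 0, 0, 0, 0, 0, 0, 0], "hand": 0.8}}

```text
time_s: 6.65
ee_pos: [521.3, -91.1, 112.6]
ee_rot: [-180.0, 0.1, 179.9]
force: [-0.6, -0.1, 0.1]
gripper_width: 19.3
gripper_force: 0.0
```

Emit:
{"fn": "step_arm", "kwargs": {"plan": [0, 0, 0, 0, 0, 0, 0, 0, 0, 0, 0, 0, 0, 0, 0, 0, 0, 0]}}

```text
time_s: 6.9
ee_pos: [521.2, -91.3, 112.3]
ee_rot: [-180.0, 0.0, 180.0]
force: [0.4, -1.5, 3.0]
gripper_width: 11.9
gripper_force: 15.0
```

Emit:
{"fn": "step_arm", "kwargs": {"plan": [0, -2, 0, 0, 0, 0, 0, -3, 0, 0, 0, 0, 0, -3, 0, 0, 0, 0, 0, -3, 0, 0, 0, 0, 0, -2, 0, 0, 0, 0]}}

```text
time_s: 7.32
ee_pos: [522.0, -223.1, 112.4]
ee_rot: [-180.0, 0.2, 179.9]
force: [3.8, 1.1, 1.6]
gripper_width: 12.0
gripper_force: 15.0
```

Emit:
{"fn": "step_arm", "kwargs": {"plan": [0, -1, 0, 0, 0, 0, 0, -0.6, 0, 0, 0, 0, 0, 0, 0, 0, 0, 0]}}

```text
time_s: 7.57
ee_pos: [522.1, -238.1, 112.4]
ee_rot: [-179.9, 0.2, 179.9]
force: [5.4, -1.2, 1.3]
gripper_width: 12.1
gripper_force: 15.0
```

Emit:
{"fn": "step_arm", "kwargs": {"plan": [0, -0.5, 0, 0, 0, 0, 0, -0.4, 0, 0, 0, 0, 0, 0, 0, 0, 0, 0]}}

```text
time_s: 7.82
ee_pos: [522.1, -244.9, 112.3]
ee_rot: [180.0, 0.2, 180.0]
force: [4.9, 1.2, 1.9]
gripper_width: 12.3
gripper_force: 15.0
```

Emit:
{"fn": "step_arm", "kwargs": {"plan": [0, -0.4, 0, 0, 0, 0, 0, -0.3, 0, 0, 0, 0, 0, 0, 0, 0, 0, 0]}}

```text
time_s: 8.07
ee_pos: [522.0, -245.2, 112.2]
ee_rot: [179.2, 0.1, 179.8]
force: [6.8, 20.2, 6.7]
gripper_width: 12.3
gripper_force: 15.0
```

Emit:
{"fn": "step_arm", "kwargs": {"plan": [0, 0.5, 0, 0, 0, 0, 0, 0, 0, 0, 0, 0, 0, 0, 0, 0, 0, 0, 0, 0, 0, 0, 0, 0], "hand": 4}}

```text
time_s: 8.4
ee_pos: [520.0, -247.7, 111.5]
ee_rot: [180.0, -0.1, 179.9]
force: [0.1, 0.1, -0.4]
gripper_width: 36.3
gripper_force: 0.0
```

Emit:
{"fn": "step_arm", "kwargs": {"plan": [0, 0, -3, 0, 0, 0, 0, 0, -4, 0, 0, 0, 2, 3, -4, 0, 0, 0, 2.5, 3, -2, 0, 0, 0, 2.5, 3, 0, 0, 0, 0], "hand": 6.5}}

```text
time_s: 8.82
ee_pos: [458.2, -167.2, 235.9]
ee_rot: [-179.8, 0.5, 179.8]
force: [1.0, 0.6, 0.6]
gripper_width: 64.4
gripper_force: 0.0
```

Emit:
{"fn": "step_arm", "kwargs": {"plan": [1.5, 3, 0, 0, 0, 0, 0, 3, 0, 0, 0, 0, 0, 0, 0, 0, 0, 0]}}

```text
time_s: 9.07
ee_pos: [439.9, -102.8, 232.1]
ee_rot: [179.9, -0.0, -180.0]
force: [0.7, -0.3, 0.2]
gripper_width: 64.9
gripper_force: 0.0
```

Run:
```python
from h import *
s=sensors.state()
P={n:viewer.grab_frame(n) for n in('wrist','scene','side')}
for nm,z in [('guard_grip',107),('cell_store',0),('flow_cell',6),('window',30),('blank_a',6)]:
    for n,p in P.items():
        r=viewer.pinpoint(nm,p)[:3]
        print(nm,n,[(np.round(q['location']).tolist(),round(q['score'],2),np.round(onz(p,q['location'],z)).tolist()) for q in r])
print(s['ee_pos'],s['time_s'])
save(P['wrist'],'w2')
```

```text
guard_grip wrist [([594.0, 161.0], 0.54, [383.0, 89.0, 107.0])]
guard_grip scene [([374.0, 248.0], 0.83, [531.0, -248.0, 107.0]), ([200.0, 336.0], 0.38, [554.0, 322.0, 107.0])]
guard_grip side [([364.0, 215.0], 0.57, [519.0, -248.0, 107.0])]
cell_store wrist [([335.0, 285.0], 0.73, [522.0, -88.0, 0.0])]
cell_store scene [([343.0, 304.0], 0.72, [494.0, -95.0, 0.0]), ([335.0, 296.0], 0.62, [533.0, -99.0, 0.0])]
cell_store side [([346.0, 284.0], 0.92, [523.0, -91.0, 0.0])]
flow_cell wrist [([335.0, 326.0], 0.98, [567.0, -87.0, 6.0])]
flow_cell scene [([327.0, 292.0], 0.74, [556.0, -88.0, 6.0])]
flow_cell side [([330.0, 282.0], 0.72, [562.0, -80.0, 6.0])]
window wrist []
window scene [([326.0, 280.0], 0.73, [576.0, -103.0, 30.0])]
window side [([330.0, 271.0], 0.52, [568.0, -95.0, 30.0])]
blank_a wrist [([335.0, 288.0], 0.79, [523.0, -88.0, 6.0]), ([332.0, 251.0], 0.64, [482.0, -91.0, 6.0])]
blank_a scene [([266.0, 277.0], 0.6, [723.0, 10.0, 6.0]), ([337.0, 297.0], 0.46, [523.0, -97.0, 6.0]), ([344.0, 307.0], 0.45, [478.0, -85.0, 6.0])]
blank_a side [([365.0, 288.0], 0.53, [474.0, -84.0, 6.0]), ([350.0, 285.0], 0.52, [513.0, -85.0, 6.0])]
[ 439.85429893 -102.77205904  232.14825764] 9.0667
```

View pics/w2.png

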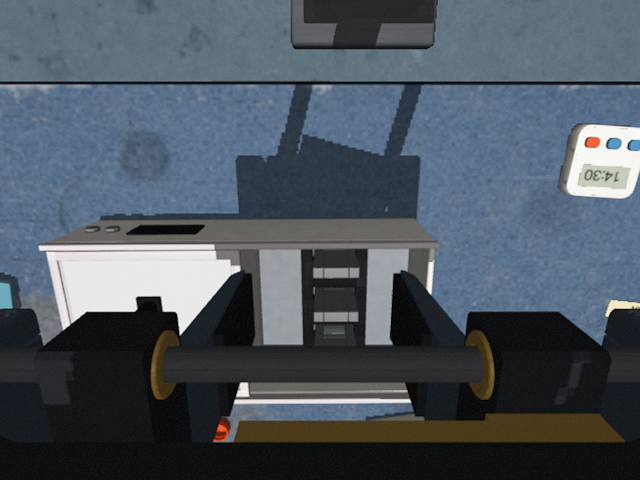

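The guard is open, with its fin at (148,302), which works out to y≈-248. Three cells stand in a column at about image column 336: blanks at rows 270 and 307, and the flow cell with glass and ports farthest at (335,332). That puts the flow cell at about (564,-88).

Emit:
{"fn": "step_arm", "kwargs": {"plan": [-3.1, 0.5, 0, 0, 0, 0, -3.1, 0.5, 0, 0, 0, 0, -3.1, 0.5, 1, 0, 0, 0, -3.1, 0, 3, 0, 0, 0, 0, 0, 3, 0, 0, 0]}}

```text
time_s: 10.38
ee_pos: [571.3, -91.4, 163.1]
ee_rot: [-179.9, 0.5, 180.0]
force: [0.2, 0.4, 0.3]
gripper_width: 65.3
gripper_force: 0.0
```

Emit:
{"fn": "step_arm", "kwargs": {"plan": [0, 0, 0, 0, 0, 0]}}

```text
time_s: 10.47
ee_pos: [562.1, -90.5, 156.8]
ee_rot: [179.9, -0.7, 180.0]
force: [-2.0, 1.3, -0.7]
gripper_width: 64.8
gripper_force: 0.0
```

Run:
```python
from h import *
s=sensors.state()
P={n:viewer.grab_frame(n) for n in('wrist','side')}
for nm,z in [('flow_cell',6),('blank_a',6)]:
    for n,p in P.items():
        r=viewer.pinpoint(nm,p)[:3]
        print(nm,n,[(np.round(q['location']).tolist(),round(q['score'],2),np.round(onz(p,q['location'],z)).tolist()) for q in r])
print(s['ee_pos'],s['ee_rot'],s['time_s'])
save(P['wrist'],'w3')
```

```text
flow_cell wrist [([322.0, 235.0], 0.71, [565.0, -89.0, 6.0]), ([323.0, 245.0], 0.25, [573.0, -89.0, 6.0])]
flow_cell side [([330.0, 280.0], 0.68, [565.0, -88.0, 6.0])]
blank_a wrist [([321.0, 127.0], 0.85, [482.0, -90.0, 6.0]), ([322.0, 186.0], 0.84, [525.0, -90.0, 6.0])]
blank_a side [([329.0, 271.0], 0.63, [576.0, -119.0, 6.0]), ([345.0, 285.0], 0.5, [523.0, -82.0, 6.0]), ([370.0, 288.0], 0.41, [462.0, -87.0, 6.0])]
[562.14952107 -90.48946458 156.84219278] [179.8721749   -0.67860308 179.96553851] 10.4667
```

View pics/w3.png

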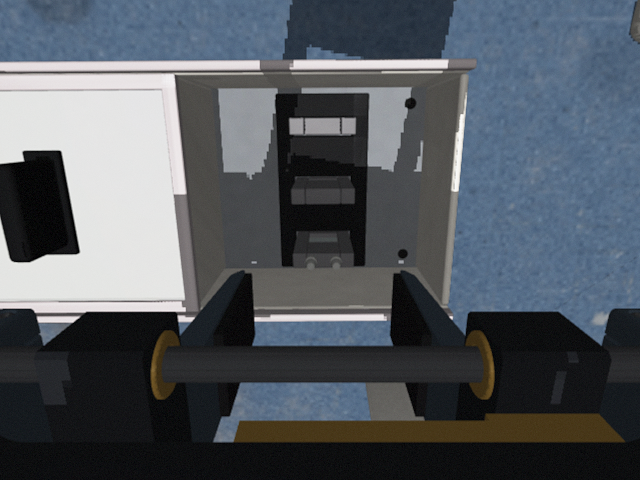

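The flow cell, with its two ports, is at (322,250) and centred between the fingers. The blanks are at (322,127) and (322,190).

Emit:
{"fn": "step_arm", "kwargs": {"plan": [0, 0, 2.5, 0, 0, 0, 0, 0, 2.5, 0, 0, 0, 0, 0, 2.5, 0, 0, 0, 0, 0, 1, 0, 0, 0, 0, 0, 0, 0, 0, 0]}}

```text
time_s: 11.18
ee_pos: [563.4, -91.3, 76.9]
ee_rot: [180.0, -0.2, 179.9]
force: [-0.4, 0.2, -0.6]
gripper_width: 64.9
gripper_force: 0.0
```

Emit:
{"fn": "step_arm", "kwargs": {"plan": [-0.1, 0.2, 0.9, 0, 0, 0, 0, 0, 0.7, 0, 0, 0, 0, 0, 0, 0, 0, 0]}}

```text
time_s: 11.43
ee_pos: [565.6, -89.3, 61.7]
ee_rot: [180.0, -0.0, 179.9]
force: [0.2, -0.2, -0.2]
gripper_width: 65.4
gripper_force: 0.0
```

Emit:
{"fn": "step_arm", "kwargs": {"plan": [0, 0, 0, 0, 0, 0, 0, 0, 0, 0, 0, 0, 0, 0, 0, 0, 0, 0, 0, 0, 0, 0, 0, 0, 0, 0, 0, 0, 0, 0], "hand": 3.3, "newtons": 25}}

```text
time_s: 11.85
ee_pos: [566.0, -89.5, 62.3]
ee_rot: [-180.0, 0.1, 179.9]
force: [0.7, -0.1, 1.5]
gripper_width: 39.7
gripper_force: 25.0
```

Emit:
{"fn": "step_arm", "kwargs": {"plan": [0, 0, -1, 0, 0, 0, 0, 0, -2, 0, 0, 0, 0, 0, -3, 0, 0, 0, 0, 0, -3.5, 0, 0, 0, 0, 0, -3.5, 0, 0, 0]}}

```text
time_s: 12.27
ee_pos: [565.1, -89.3, 193.6]
ee_rot: [180.0, -0.1, 179.9]
force: [0.5, -0.2, -0.8]
gripper_width: 39.5
gripper_force: 25.0
```

Emit:
{"fn": "step_arm", "kwargs": {"plan": [0, 0, -3, 0, 0, 0, 0, 0, -1.5, 0, 0, 0, 0, 0, 0, 0, 0, 0]}}

```text
time_s: 12.52
ee_pos: [567.7, -89.8, 242.1]
ee_rot: [-179.9, 0.5, 179.9]
force: [0.6, 0.0, -0.8]
gripper_width: 39.7
gripper_force: 25.0
```

Run:
```python
from h import *
P={n:viewer.grab_frame(n) for n in('scene','side')}
s=sensors.state();T=R.from_euler('xyz',s['ee_rot'],degrees=True).as_matrix()
for nm in ['window','flow_cell','lens','focus','camera_stand']:
    rs=[]
    for n,p in P.items():
        r=viewer.pinpoint(nm,p)[:2]
        print(nm,n,[(np.round(q['location']).tolist(),round(q['score'],2)) for q in r])
        if r and r[0]['score']>.3: rs.append(ray(p,r[0]['location']))
    if len(rs)>1:
        x=tri(rs); print('   TRI',np.round(x[0],1),x[1], 'tool',np.round(T.T@(x[0]-s['ee_pos']),1))
print('cup',[ (n,viewer.boxes_of('foam_cup',p)[:1]) for n,p in P.items()])
print(s['ee_pos'],s['ee_rot'],s['time_s'],s['gripper_force'],s['gripper_width'])
save(P['scene'],'s4');save(P['side'],'d4')
a=P['scene']['img'][210:360,140:420];b=P['side']['img'][220:420,190:470]
cv2.imwrite('pics/c4.png',cv2.resize(np.vstack([a,b])[:,:,::-1],None,fx=1.7,fy=1.7,interpolation=cv2.INTER_CUBIC))
```

```text
window scene [([325.0, 233.0], 0.72)]
window side [([330.0, 216.0], 0.47)]
   TRI [569.5 -85.5 210.5] [3.9, 3.9] tool [-4.1  3.8 26.6]
flow_cell scene [([329.0, 243.0], 0.63)]
flow_cell side [([331.0, 225.0], 0.67)]
   TRI [ 572.1 -104.   167.7] [2.2, 2.2] tool [ -6.7 -14.7  69.4]
lens scene [([327.0, 231.0], 0.66)]
lens side [([269.0, 291.0], 0.89)]
   TRI [ 753.  -194.3  -40.1] [101.6, 101.6] tool [-187.7 -104.7  277.3]
focus scene []
focus side []
camera_stand scene [([204.0, 335.0], 0.78)]
camera_stand side [([243.0, 390.0], 0.86)]
   TRI [653.9 268.2 -10. ] [0.1, 0.1] tool [-87.9 357.7 247.2]
cup [('scene', [{'location': [262.6, 265.2], 'score': 0.71}]), ('side', [{'location': [256.3, 267.3], 'score': 0.93}])]
[565.36093445 -89.35527556 237.09772782] [1.79997416e+02 2.52650115e-02 1.79919727e+02] 12.6167 24.997253715991974 39.91382865394121
```

View pics/c4.png

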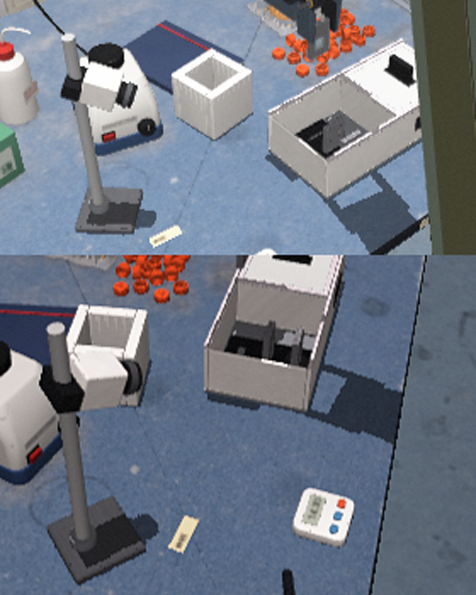

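The flow cell is lifted out and both blanks are still in their slots (lower half, about (268,340) and (298,345) in the crop). The camera head and cup are undisturbed. I'll pass by a vantage point where the wrist camera sees the lens from close up.

Emit:
{"fn": "step_arm", "kwargs": {"plan": [-1, 2, -2.5, 0, 0, 0, -1, 3, -2, 0, 0, 0, -1, 3, -2, 0, 0, 0, -1, 3, -1.5, 0, 0, 0, -1, 3, -1.5, 0, 0, 0]}}

```text
time_s: 13.63
ee_pos: [616.2, 51.8, 333.3]
ee_rot: [180.0, 0.1, 179.9]
force: [0.2, 0.8, -0.4]
gripper_width: 39.5
gripper_force: 25.0
```

Emit:
{"fn": "step_arm", "kwargs": {"plan": [-1, 2.5, -0.5, 0, 0, 0, 0, 1.5, 0, 0, 0, 0, 0, 0, 0, 0, 0, 0, 0, 0, 0, 0, 0, 0]}}

```text
time_s: 13.97
ee_pos: [625.3, 90.5, 336.0]
ee_rot: [-179.9, -0.1, 180.0]
force: [0.8, -0.7, 0.1]
gripper_width: 39.4
gripper_force: 25.0
```

Run:
```python
from h import *
P={n:viewer.grab_frame(n) for n in('wrist','scene','side')}
s=sensors.state()
for nm in ['lens','camera_stand','focus']:
    rs=[];
    for n,p in P.items():
        r=viewer.pinpoint(nm,p)[:2]
        print(nm,n,[(np.round(q['location']).tolist(),round(q['score'],2)) for q in r])
        if r and r[0]['score']>.3: rs.append(ray(p,r[0]['location']))
    if len(rs)>1: x=tri(rs); print('   TRI',np.round(x[0],1),x[1])
    np.save('rays_'+nm,rs)
print(s['ee_pos'],s['ee_rot'],s['time_s'],s['gripper_force'])
p=P['wrist'];save(p,'w5')
print(p['position'],p['attitude'])
```

```text
lens wrist [([525.0, 221.0], 0.55)]
lens scene [([222.0, 262.0], 0.56)]
lens side [([363.0, 216.0], 0.68), ([270.0, 287.0], 0.61)]
   TRI [517.1 192.1 358.2] [66.3, 72.2, 79.5]
camera_stand wrist [([460.0, 211.0], 0.79), ([323.0, 288.0], 0.57)]
camera_stand scene [([203.0, 334.0], 0.62)]
camera_stand side [([242.0, 389.0], 0.59)]
   TRI [653.4 269.5  -7. ] [3.1, 1.4, 1.8]
focus wrist []
focus scene [([256.0, 220.0], 0.73), ([371.0, 249.0], 0.21)]
focus side []
[625.39554804  89.0575381  336.43493234] [-1.79956538e+02 -6.97505696e-02  1.79837165e+02] 14.1167 24.99721348285675
[543.99007157  91.69936989 492.51277814] [1.63282524e+02 1.09788759e-01 9.00209774e+01]
```

View pics/w5.png

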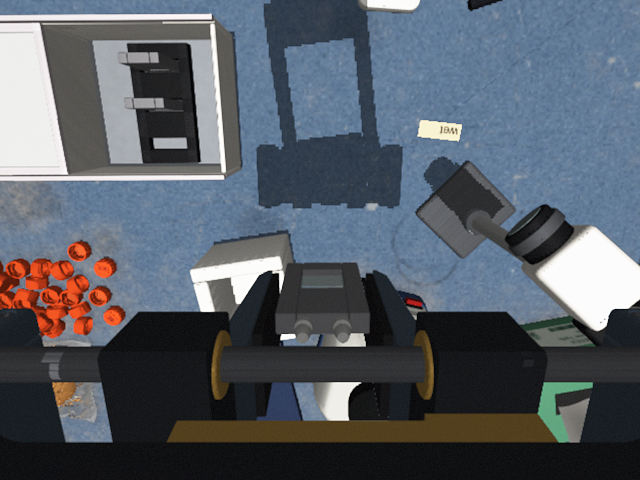

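The wrist view shows the lens front at about (526,223) and the stand base with corners (466,160), (516,208), (465,258) and (416,208). The camera head's top edges run (525,270)→(600,330) and (570,233)→(640,283). The flow cell hangs square in the jaws at (323,295), with its ports upright.

Run:
```python
from h import *
w=viewer.grab_frame('wrist');sd=viewer.grab_frame('side');sc=viewer.grab_frame('scene')
for px in [(525,221),(526,223)]:
    print('lens',[np.round(x,1) for x in tri([ray(w,px),ray(sd,(269,291)),ray(sc,(221,263.5))])])
L=tri([ray(w,(526,223)),ray(sd,(269,291)),ray(sc,(221,263.5))])[0]
B=[onz(w,q,12) for q in [(466,160),(516,208),(465,258),(416,208)]]
a=lambda u:round(float(np.degrees(np.arctan2(u[1],u[0]))),1)
print('base',np.round(np.mean(B,0),1),[a(B[i]-B[i-1]) for i in range(4)],[round(float(np.linalg.norm(B[i]-B[i-1]))) for i in range(4)])
S=np.mean(B,0)
print('lens rel stand: dist, angle',np.linalg.norm((S-L)[:2]),a(S-L))
for y in range(40,61,3):
    c,s=np.cos(np.radians(y)),np.sin(np.radians(y));ax=np.array([.94*c,.94*s,.342]);lat=np.array([-s,c,0]);up=np.cross(ax,lat)
    o=[]
    for k in(-25,25):
        q0=np.array(proj(w,L+20*ax+k*lat+25*up));q1=np.array(proj(w,L+65*ax+k*lat+25*up)); d=q1-q0
        o+=[np.round(q0),round(float(np.degrees(np.arctan2(d[1],d[0]))),1)]
    print(y,o)
print('meas',np.degrees(np.arctan2(60,75)),np.degrees(np.arctan2(50,70)))
```

```text
lens [array([603.3, 220.1, 244.3]), array([2.4, 4.1, 4.7])]
lens [array([603.6, 220.3, 244.6]), array([3.3, 4.2, 4.9])]
base [646.7 268.8  12. ] [136.3, 49.3, -40.8, -134.2] [81, 90, 86, 94]
lens rel stand: dist, angle 64.8743268980036 48.5
40 [array([520., 271.]), 50.1, array([596., 217.]), 48.6]
43 [array([522., 272.]), 47.3, array([596., 215.]), 45.6]
46 [array([524., 273.]), 44.5, array([595., 213.]), 42.7]
49 [array([526., 273.]), 41.7, array([595., 211.]), 39.8]
52 [array([528., 274.]), 38.9, array([594., 208.]), 36.9]
55 [array([531., 275.]), 36.1, array([593., 206.]), 34.0]
58 [array([533., 275.]), 33.4, array([592., 204.]), 31.1]
meas 38.65980825409009 35.53767779197438
```

Emit:
{"fn": "step_arm", "kwargs": {"plan": [2.5, 0, 0, 0, 0, 0, 3.5, 0, 1, 0, 0, 0, 3.5, 0, 1, 0, 0, 0, 3.5, 0, 1, 0, 0, 0, 0.5, 0, 0, 0, 0, 0]}}

```text
time_s: 15.13
ee_pos: [483.4, 90.2, 304.4]
ee_rot: [-179.9, -0.6, 180.0]
force: [-0.9, -0.7, -0.7]
gripper_width: 39.7
gripper_force: 25.0
```

```bash
cat > tgt.py <<'E'
from h import *
th=np.radians(48.5);c,s=np.cos(th),np.sin(th)
L=np.array([603.3,220.5,244.5]);fx=np.array([.9397*c,.9397*s,.342])
F=L-80*fx
fz=np.array([-.342*c,-.342*s,.9397]);Rt=np.column_stack([-fx,np.cross(-fz,-fx),-fz])
def go(off=0,wz=32):
    st=sensors.state();T=R.from_euler('xyz',st['ee_rot'],degrees=True).as_matrix()
    t=F-off*fx-wz*Rt[:,2]
    print('ee',st['ee_pos'],st['ee_rot'],st['time_s'],'target',np.round(t,1),R.from_matrix(Rt).as_euler('xyz',degrees=True))
    print('shift cm (tool)',np.round(T.T@(t-st['ee_pos'])/10,2),'rotvec',np.round(R.from_matrix(T.T@Rt).as_rotvec(),3))
E
python3 -c "
from tgt import *
print(F);go(80)"
```

```text
[553.48687526 164.19650473 217.14      ]
ee [483.42748414  90.19200103 304.43069473] [-179.94041522   -0.56645849  179.95874608] 15.1333 target [496.4  99.7 219.9] [-180.           19.99877087 -131.5       ]
shift cm (tool) [-1.38  0.96  8.44] rotvec [-0.145 -0.338 -0.839]
```

Emit:
{"fn": "step_arm", "kwargs": {"plan": [0, 0, 0, -0.018, -0.042, -0.105, 0, 0, 0, -0.018, -0.042, -0.105, 0, 0, 0, -0.018, -0.042, -0.105, 0, 0, 0, -0.018, -0.042, -0.105]}}

```text
time_s: 15.47
ee_pos: [491.1, 91.0, 307.5]
ee_rot: [178.0, 10.4, -155.8]
force: [-0.6, -0.0, -0.1]
gripper_width: 39.6
gripper_force: 25.0
```

Emit:
{"fn": "step_arm", "kwargs": {"plan": [0, 0, 0, -0.018, -0.042, -0.105, 0, 0, 0, -0.018, -0.042, -0.105, 0, 0, 0, -0.018, -0.042, -0.105, 0, 0, 0, -0.018, -0.042, -0.105, 0, 0, 0, 0, 0, 0]}}

```text
time_s: 15.88
ee_pos: [490.4, 89.6, 306.8]
ee_rot: [-179.6, 20.3, -131.3]
force: [-1.0, -0.2, -1.3]
gripper_width: 39.2
gripper_force: 25.0
```

```bash
python3 -c "
from tgt import *
go(60)"
```

```text
ee [490.44173981  89.64878644 306.77055188] [-179.57160773   20.33123842 -131.3432578 ] 15.8833 target [508.9 113.8 226.7] [-180.           19.99877087 -131.5       ]
shift cm (tool) [-0.06  0.27  8.56] rotvec [-0.007  0.006  0.003]
```

Emit:
{"fn": "step_arm", "kwargs": {"plan": [0, 0.1, 2, 0, 0, 0, 0, 0.1, 3, 0, 0, 0, 0, 0, 2.5, 0, 0, 0, 0, 0, 1, 0, 0, 0, 0, 0, 0, 0, 0, 0]}}

```text
time_s: 16.3
ee_pos: [508.6, 114.3, 224.9]
ee_rot: [-179.8, 20.1, -131.5]
force: [0.7, 0.3, 0.3]
gripper_width: 39.7
gripper_force: 25.0
```

Run:
```python
from tgt import *
go(0)
P={n:viewer.grab_frame(n) for n in('scene','side')}
st=sensors.state();T=R.from_euler('xyz',st['ee_rot'],degrees=True).as_matrix()
for nm in('window','flow_cell','lens'):
    rs=[]
    for n,p in P.items():
        r=viewer.pinpoint(nm,p)[:2];print(nm,n,[(np.round(q['location']).tolist(),round(q['score'],2)) for q in r])
        if r: rs.append(ray(p,r[0]['location']))
    if len(rs)>1: x=tri(rs);print(np.round(x[0],1),x[1],'in tool',np.round(T.T@(x[0]-st['ee_pos']),1))
for n,p in P.items(): print('expected win px',n,np.round(proj(p,st['ee_pos']+32*T[:,2])),'lens',np.round(proj(p,L)))
```

```text
ee [508.59867322 114.32798712 224.86365277] [-179.83268151   20.09597728 -131.47096855] 16.3 target [546.2 156.  247.2] [-180.           19.99877087 -131.5       ]
shift cm (tool) [-6.04 -0.06 -0.17] rotvec [-0.003  0.002  0.   ]
window scene [([219.0, 268.0], 0.71), ([277.0, 278.0], 0.43)]
window side [([329.0, 282.0], 0.72)]
[477.5 285.9 351.2] [0.1, 0.1] in tool [-143.7  137.5  -79.2]
flow_cell scene [([272.0, 289.0], 0.49), ([264.0, 278.0], 0.26)]
flow_cell side [([326.0, 292.0], 0.65), ([362.0, 440.0], 0.64)]
[519.1 130.1 174.1] [1.2, 1.2] in tool [ 1.8  4.3 56.9]
lens scene [([219.0, 263.0], 0.71)]
lens side [([270.0, 290.0], 0.61), ([364.0, 288.0], 0.38)]
[599.  224.7 251.5] [3.0, 3.0] in tool [-141.2    6.7   27.2]
expected win px scene [275. 280.] lens [219. 265.]
expected win px side [328. 282.] lens [269. 289.]
```

Emit:
{"fn": "step_arm", "kwargs": {"plan": [-1.5, 0, -0.1, 0, 0, 0, -2, 0, 0, 0, 0, 0, -1.5, 0, -0.1, 0, 0, 0, -1, 0, 0, 0, 0, 0, 0, 0, 0, 0, 0, 0]}}

```text
time_s: 17.12
ee_pos: [547.6, 156.4, 251.2]
ee_rot: [-179.5, 20.5, -131.3]
force: [0.5, -0.5, -0.5]
gripper_width: 40.1
gripper_force: 25.0
```

Emit:
{"fn": "step_arm", "kwargs": {"plan": [0, 0, 0, 0, 0, 0, 0, 0, 0, 0, 0, 0, 0, 0, 0, 0, 0, 0]}}

```text
time_s: 17.37
ee_pos: [545.3, 154.9, 249.4]
ee_rot: [-179.6, 20.3, -131.4]
force: [-0.6, -0.3, -0.2]
gripper_width: 39.7
gripper_force: 25.0
```

Run:
```python
from tgt import *
go(0)
P={n:viewer.grab_frame(n) for n in('scene','side')}
st=sensors.state();T=R.from_euler('xyz',st['ee_rot'],degrees=True).as_matrix()
for nm in('window','flow_cell','lens','guard_grip'):
    for n,p in P.items():
        r=viewer.pinpoint(nm,p)[:2];print(nm,n,[(np.round(q['location']).tolist(),round(q['score'],2)) for q in r])
for n,p in P.items(): print('expected win px',n,np.round(proj(p,st['ee_pos']+32*T[:,2])),'lens',np.round(proj(p,L)))
print(st['qvel'],st['gripper_force'],st['time_s'])
a=P['scene']['img'][210:360,140:420];b=P['side']['img'][200:400,190:470]
cv2.imwrite('pics/c6.png',cv2.resize(np.vstack([a,b])[:,:,::-1],None,fx=1.7,fy=1.7,interpolation=cv2.INTER_CUBIC))
```

```text
ee [545.34917779 154.88920601 249.41843775] [-179.6256708    20.26523152 -131.39476468] 17.3667 target [546.2 156.  247.2] [-180.           19.99877087 -131.5       ]
shift cm (tool) [-0.06  0.01  0.26] rotvec [-0.006  0.005  0.002]
window scene [([250.0, 272.0], 0.53)]
window side [([304.0, 286.0], 0.68), ([361.0, 214.0], 0.34)]
flow_cell scene [([252.0, 282.0], 0.37)]
flow_cell side [([301.0, 296.0], 0.95)]
lens scene []
lens side [([269.0, 291.0], 0.57)]
guard_grip scene [([373.0, 248.0], 0.6)]
guard_grip side [([252.0, 294.0], 0.65)]
expected win px scene [252. 273.] lens [219. 265.]
expected win px side [305. 284.] lens [269. 289.]
[ 0.00898016  0.1227039  -0.23073587  0.07537027 -0.06224074  0.08578709] 24.997282326221466 17.4667
```

View pics/c6.png

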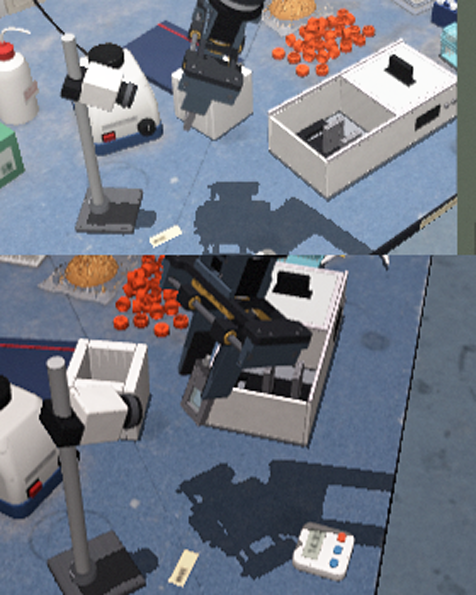

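The flow cell is held leaned back in front of the lens (window at about (195,403) in the crop, lens at (130,405)). The guard is open and nothing else has moved. I'll make a 2 mm trim, let the arm settle and hand in.

Emit:
{"fn": "step_arm", "kwargs": {"plan": [0, 0, 0.2, 0, 0, 0, 0, 0, 0, 0, 0, 0, 0, 0, 0, 0, 0, 0, 0, 0, 0, 0, 0, 0, 0, 0, 0, 0, 0, 0]}}

```text
time_s: 18.28
ee_pos: [546.6, 156.0, 248.0]
ee_rot: [-179.6, 20.3, -131.4]
force: [0.2, 0.3, -1.1]
gripper_width: 39.7
gripper_force: 25.0
```

```bash
python3 -c "
from tgt import *
go(0);print(env.job_done())"
```

```text
ee [546.58685919 156.00361661 248.02596   ] [-179.58625403   20.32569234 -131.35107732] 18.2833 target [546.2 156.  247.2] [-180.           19.99877087 -131.5       ]
shift cm (tool) [0.05 0.03 0.07] rotvec [-0.006  0.006  0.002]
the job is handed in; nothing more can be done
None
```

I slid the guard open to its stop, took out the flow cell and handed the job in at about 18 s; the gripper is holding the cell within about 1 mm of my estimate of the focus point (itself good to roughly 5 mm), and the hand-in returned no verdict.

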